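Gauge a pulley's keyed bore against the stop plate

ROBOT

A 6-joint arm with a two-finger parallel gripper is mounted at the origin on the work surface. World frame = base frame: x ahead of the robot, y to its left, z up, the work surface at z = 0. Lengths are in m, angles in rad, forces in N, time in s.
With the tool pointing down it reaches from about 0.375 to 0.9 m from the base axis. Payload 3.1 kg.
Tool frame: the origin (TCP) lies at the very end of the fingers, on their centre line; the grasp point (between the pads) lies grasp_offset behind it (grasp_offset is the distance from the TCP to the grasp point, in m); z points along the fingers, y is the direction in which the jaws open and shut (so a half turn about z gives the same grasp; the last joint's range is limited). The gripper opens to 87 mm and grips with 3 to 60 N. Pads are 19 mm wide; open, the fingers measure 117 mm over their backs; the gripper's body (75 mm by 190 mm) begins 51 mm behind the grasp point.
Start: joints at [-1.361, 0.527, 1.433, -0, 1.181, -0.178], TCP at [0.236, -0.579, 0.223] pointing down, gripper open.
Joint ranges: [-3.08, 3.08], [-0.75, 2.2], [0.22, 2.44], [-1.43, 4.57], [0, 2.65], [-2.85, 2.85]. Speed limits (rad/s): [2.79, 2.79, 3.14, 3.14, 3.14, 3.14].

INTERFACE

Orientations are given as a 3x3 rotation matrix whose columns are the frame's x, y, z axes.
In Python, from workcell import get_obs, camera, finish_job, grasp_offset gives the robot as it stands.
- The arm moves only by the shell command python3 -m handwheel 'ROWS' [OPENING]. ROWS is JSON, a list that holds one entry, the list of rows, each a list of 4 numbers: the shift along the tool's x, y, z in mm, then the turn about the tool's z in degrees. In form: [[[tx, ty, tz, twist], ...]]. A call has exactly 10 rows; each row is the pose to reach, as a shift and turn from the pose commanded when the call began, along the tool's axes at that moment; what a row does not reach only later rows make up. A row lasts 1/12 s, in which the tool goes at most 41.7 mm and 7.16 degrees, less where a joint would pass 70% of its speed; a pose out of reach is approached as far as the arm can. A call with a gripper value outside its range is refused whole. OPENING is the finger opening in mm, from 0 to 87, set as the call begins (- or left out, the last holds). The fingers move at their own pace and stop on an object; the grip force is fixed at half the most. Time passes only in rows, so rows that repeat a pose let the fingers close, or fill a call up. It gives the time, the measured TCP pose, the force and the opening at its end, in the units of the state.
- get_obs(): the state, without advancing time (a new reading comes with each control period).
- camera(name): name is "side" or "top" or "wrist"; returns a dict with "color" (400x640x3 uint8, red, green, blue), "z_map" (400x640 float32, m along the optical axis (not along the pixel's ray), 0 where there is no reading), "fx", "fy", "cx", "cy" (pixels), "extrinsics" (4x4, takes a point from world to camera coordinates). Camera axes: x right, y down, z forward; pixel columns grow to the right and rows downward; lengths in m; the calibration is good to about 2 mm. A picture is of the moment at which its call begins.
- finish_job(): hands the job in, once; it reports no verdict.
The state is a dict: "clock": time; "joint_positions": joint angles; "dq": joint speeds; "tau": joint torques, N m; "ee_pos": TCP position; "eef_rot": TCP orientation; "force": force on the tool from outside, world axes, zero at the start; "wrist_torque": the same for the moment, N m; "finger_gap": finger opening in m.
Only numpy, scipy, OpenCV 4.12 (cv2) and the standard library are available. Lean on these libraries where they do the work, as an engineer would, in place of code of your own. Each camera call takes 0.05 s, during which the arm holds its last target.

TASK

Check the pulley's keyed bore: first slide the steel stop plate by its tab into the slot under the pulley, right up to the back wall. Then take the keyed shaft from its holder and push it down into the pulley's bore, turning it until its key slips into the keyway, and on down until its end rests on the stop plate. Finish still gripping the shaft's handle and pressing it firmly down on the plate (about 15 N), without letting go, and leave everything else on the bench where it is.

Things in the scene. Friction and masses are not known exactly. Their poses are not given: they have to be found in the camera images.
- fixture: Checking fixture, fixed: dark steel base 6 mm thick and a squat tower (80 x 94 mm, x -40 to +40; grey deck's top 30 mm above the bench) that carries the pulley. Origin on the bench under the bore axis, z up. Under the deck a slot, open at the -x face (towards the robot, give or take its yaw), runs along +x to a back wall at x = +30 mm. The base reaches 38 mm in front of the mouth as an apron.
- slot_mouth (a point): Middle of the slot's floor at its mouth: x = -40 mm, 6 mm above the bench (the base is the floor); axes as the fixture's. The slot is 62.5 mm wide and 10.5 mm high (6 to 16.5 mm above the bench). The deck above it has a 40 mm clearance hole under the bore.
- pulley: Aluminium toothed belt pulley, 80 mm diameter, fixed on the deck, axis upright. Origin at the centre of its underside, 30 mm above the bench. Hub 30 mm high, 46 mm across, above a 22 mm high rim. Plain through bore 25.5 mm diameter with one keyway 10 mm wide, reaching 18.5 mm from the axis, along the pulley's own +x, at up to 45 degrees to the fixture's +x.
- bore (a point): Centre of the bore's upper mouth, 60 mm above the bench, 30 mm above the pulley's origin; axes as the pulley's.
- stop_plate: Loose steel stop plate, 0.3 to 0.4 kg: flat slab 110 (x) x 60 (y) x 8 mm, corners at its +x end cut 4 mm; upright tab 30 (x) x 10 (y) mm, 8 to 44 mm above its underside, centred 40 mm to -x of the slab's middle. Origin at the middle of the slab's underside. It enters the slot +x end first; home, its front edge meets the back wall and the tab stays outside, 65 mm from the bore axis.
- plate_front (a point): Middle of the slab's front lower edge: 55 mm ahead (+x) of the plate's origin; axes as the plate's.
- plate_tab (a point): Point inside the tab at which to grip it, across y: 40 mm behind the plate's origin, 31 mm above its underside (13 mm below the tab's top); axes as the plate's. The centre of mass lies 33 mm ahead of it, so only a firm grip (40 N) keeps the lifted plate level.
- holder: Black block 64 x 64 x 22 mm, fixed on the bench, with a 27 mm round hole 14 mm deep in which the keyed shaft stands. Origin under its centre.
- shaft: Keyed shaft, 0.3 to 0.43 kg, steel, standing loose and upright in the holder. Origin at the centre of its lower end (8 mm above the bench at the start), z up. 24 mm diameter, 60 mm long, lower 6 mm tapering to 19 mm. Key on its +x side: 8 mm wide, out to 16.2 mm from the axis, 18 to 44 mm above the lower end; the plain nose below it enters the bore at any angle.
- shaft_grip (a point): Centre of the shaft's dark block handle, 77.5 mm above its lower end; axes as the shaft's. Handle 44 (x) x 20 (y) x 35 mm, its long side along the key's direction: grip it across y. If the key misses the keyway the shaft stops with its lower end 42 mm above the bench; home on the stop plate its lower end is 14 mm above the bench.
- spare_pulley: Bystander: plain aluminium pulley, 68 mm diameter, 26 mm high, lying loose. Origin under its centre.
- housing: Bystander: square aluminium housing with bores, 64 x 64 x 40 mm. Origin under its centre.
- flange: Bystander: aluminium plate with a hole, 70 x 50 x 16 mm. Origin under its centre.
- spacer: Bystander: plain steel slab without a tab, 90 x 50 x 10 mm. Origin under its centre.
- oil_can: Bystander: closed steel can, 52 mm diameter, 85 mm high. Origin under its centre.
- wrench: Bystander: wrench lying on the bench between the robot and the work. Origin on the bench under it.
- driver: Bystander: screwdriver lying on the bench between the robot and the work. Origin on the bench under it.
- mandrel: Bystander: round mandrel without a key, lying down, 115 mm long, with a block handle 20 mm thick. Origin on the bench under it.
Mind the look-alikes: they are no part of the job. What is shaped like the stop_plate but pink is not meant. Of the things that look like the fixture, the smaller one is meant.

How it is judged:
On the way, in this order (a step that is already met when the one before it is completed fails the run):
1. the stop plate lies home in the slot (x of plate_front in the frame of fixture above 0.026 m and z of plate_front in the frame of fixture between 0.003 and 0.01 m and angle between the x axis of stop_plate and the x axis of fixture, either way round below 0.08 rad), for 0.2 s.
2. the shaft's key is in the keyway and its end is down on the stop plate (all of step 1 and z of shaft in the frame of pulley between -0.019 and -0.0135 m and horizontal distance between shaft and bore below 0.003 m and angle between the x axis of shaft and the x axis of pulley, either way round below 0.12 rad and angle between shaft's own z axis and vertical below 0.08 rad), for 0.2 s.
At the end, for the whole second after the job is handed in: Stop plate in the slot, front within 4 mm of the back wall; shaft upright in the bore (within 3 mm, key within 0.12 rad of the keyway, tilt under 0.08 rad), its end on the plate (13.5 to 19 mm below the pulley), still gripped and pressed on the plate with over 7 N through the last second (all of step 2 and contact force between shaft and stop_plate above 7 N and contact force between the fingers and shaft above 4 N); the arm keeps its last pose, push and grip.
It fails at once if a bystander is moved by more than 30 mm (distance of any of spare_pulley, housing, flange, spacer, oil_can, wrench, driver, mandrel from where it was at the start of the episode above 0.03 m).
It also fails if it takes over 61 s, if anything falls off the work surface, if the arm or the gripper's body presses on something with over 40 N, if the wrist force passes 120 N, or if a joint passes its speed limit or range.

## Working session

There is one attempt and no reset: what is moved stays moved. The work goes in short steps, Python scripts to look and compute and a shell command to move; the robot and the scene stay as the last step left them, time stands still between calls to the robot, and variables do not carry over. Pictures are saved under pics/ and viewed, and the job is handed in when it is done.

```bash
ls; mkdir -p pics; python3 - <<'E'
from workcell import get_obs, camera, grasp_offset
import cv2,numpy as np
print(get_obs(), grasp_offset)
for n in ["top","side","wrist"]:
    c=camera(n); cv2.imwrite(f"pics/{n}0.png",c["color"][:,:,::-1]); np.savez(f"{n}0.npz",**c)
    print(n,c["fx"],c["fy"],c["cx"],c["cy"],c["extrinsics"].round(4).tolist())
E
```

```text
pics
{'clock': 0.0, 'joint_positions': array([-1.36147364e+00,  5.28467850e-01,  1.43390321e+00, -9.27660400e-06,
        1.18137480e+00, -1.78498736e-01]), 'dq': array([ 0.00031136, -0.0005677 , -0.00102925, -0.0003315 , -0.0005824 ,
       -0.00164399]), 'tau': array([-2.00835444e-06, -4.40039527e+01, -1.76592493e+01,  6.31970144e-02,
        5.82344912e-02, -1.73667809e-04]), 'ee_pos': array([ 0.23622956, -0.57785   ,  0.2215703 ]), 'eef_rot': array([[ 9.25733885e-01,  3.78175312e-01, -4.55825218e-04],
       [ 3.78175402e-01, -9.25731568e-01,  2.10442154e-03],
       [ 3.73868476e-04, -2.12051621e-03, -9.99997682e-01]]), 'force': array([ 0.33869599, -0.0881565 , -0.75553   ]), 'wrist_torque': array([ 0.02155673, -0.01759156, -0.00227303]), 'finger_gap': 0.08695035910753525} 0.0187
top 369.4055441740051 369.4055441740051 324.40644138868913 200.57763014120405 [[-0.0034, -0.9999, -0.0099, -0.0405], [-0.9967, 0.0042, -0.0811, 0.5163], [0.0811, 0.0096, -0.9967, 1.1149], [0.0, 0.0, 0.0, 1.0]]
side 422.4638404339859 422.4638404339859 321.2496121889973 198.96910341548767 [[-0.9285, -0.3714, 0.0062, 0.4723], [-0.1946, 0.4722, -0.8597, 0.2033], [0.3163, -0.7994, -0.5107, 0.7925], [0.0, 0.0, 0.0, 1.0]]
wrist 322.10775118624986 322.10775118624986 319.79001200642676 196.8223147906256 [[0.3779, -0.9259, -0.0019, -0.6223], [-0.8982, -0.3671, 0.242, -0.0285], [-0.2247, -0.0897, -0.9703, 0.3895], [0.0, 0.0, 0.0, 1.0]]
```

View pics/top0.png

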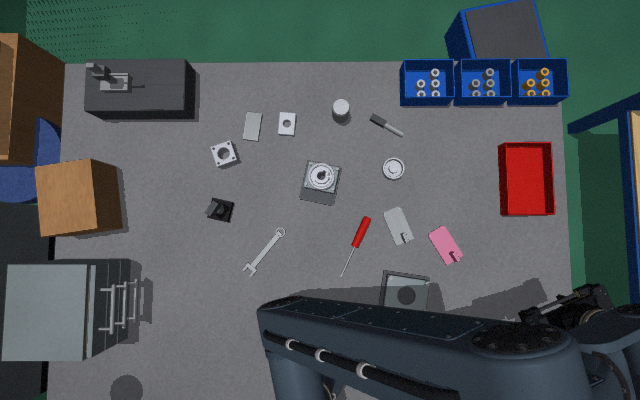

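View pics/side0.png

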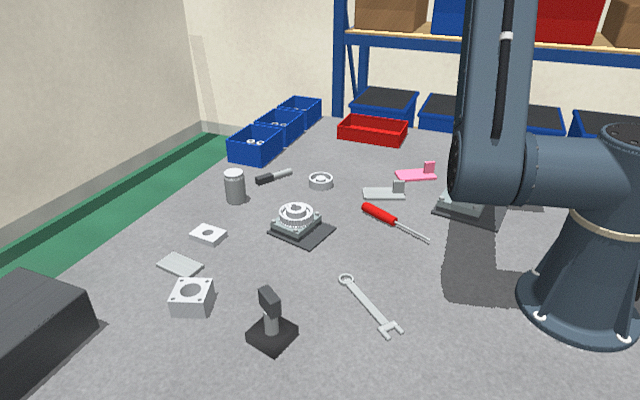

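View pics/wrist0.png

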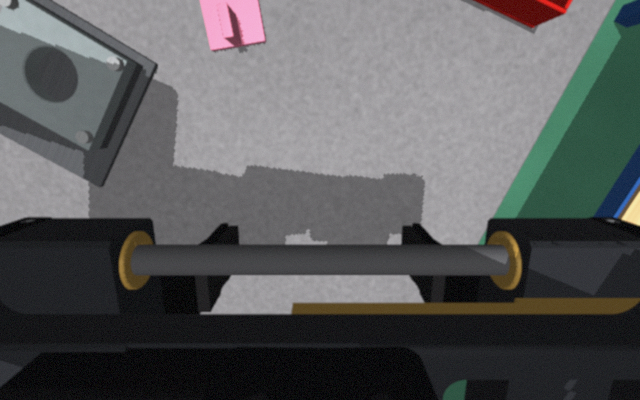

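The top view shows these possible mix-ups:
- **Stop plate:** grey tabbed plate at (398,226). The pink twin at (446,245) and the tabless spacer at (253,126) are not it.
- **Fixture:** the small one with the pulley at (321,182). The larger one at (405,288) is not it.
- **Shaft:** standing in the black holder at (220,209). The lying mandrel at (386,125) is not it.

I'll check these in one close crop and get rough positions.

```bash
cat > h.py <<'E'
import numpy as np,cv2
from workcell import get_obs,camera,grasp_offset
def snap(n,f):
    c=camera(n); cv2.imwrite(f"pics/{f}.png",c["color"][:,:,::-1]); np.savez(f"{f}.npz",**c); return c
def load(f): return dict(np.load(f"{f}.npz"))
def world(c):
    h,w=c["z_map"].shape; u,v=np.meshgrid(np.arange(w),np.arange(h)); z=c["z_map"]
    P=np.stack([(u-c["cx"])/c["fx"]*z,(v-c["cy"])/c["fy"]*z,z],-1)
    E=c["extrinsics"]; return (P-E[:3,3])@E[:3,:3]
def ray(c,u,v,z):
    E=c["extrinsics"]; d=np.array([(u-c["cx"])/c["fx"],(v-c["cy"])/c["fy"],1])
    o=-E[:3,:3].T@E[:3,3]; d=E[:3,:3].T@d; return o+d*(z-o[2])/d[2]
def proj(c,p):
    q=c["extrinsics"][:3,:3]@np.asarray(p)+c["extrinsics"][:3,3]
    return q[0]/q[2]*c["fx"]+c["cx"],q[1]/q[2]*c["fy"]+c["cy"]
E
python3 - <<'E'
from h import *
c=load("top0"); im=c["color"][:,:,::-1]
cv2.imwrite("pics/crop0.png",cv2.resize(im[100:270,190:470],None,fx=2.8,fy=2.8,interpolation=cv2.INTER_CUBIC))
W=world(c)
for n,u,v in [("plate",398,226),("pink",446,245),("fix",321,182),("big",405,288),("holder",220,209),("bore",321,176),("spacer",253,126),("wr",265,252),("drv",360,235),("driverhandle",364,225)]:
    print(n,W[v,u].round(3),ray(c,u,v,0.03).round(3))
E
```

```text
plate [ 0.438 -0.27   0.005] [ 0.437 -0.265  0.03 ]
pink [ 0.379 -0.415  0.008] [ 0.38  -0.408  0.03 ]
fix [ 0.569 -0.033  0.059] [ 0.573 -0.032  0.03 ]
big [ 0.249 -0.287  0.009] [ 0.253 -0.282  0.03 ]
holder [0.489 0.268 0.057] [0.491 0.276 0.03 ]
bore [ 0.594 -0.032  0.007] [ 0.591 -0.032  0.03 ]
spacer [0.754 0.182 0.012] [0.749 0.179 0.03 ]
wr [0.359 0.141 0.006] [0.36  0.137 0.03 ]
drv [ 0.411 -0.15   0.027] [ 0.411 -0.15   0.03 ]
driverhandle [ 0.441 -0.163  0.026] [ 0.441 -0.162  0.03 ]
```

View pics/crop0.png

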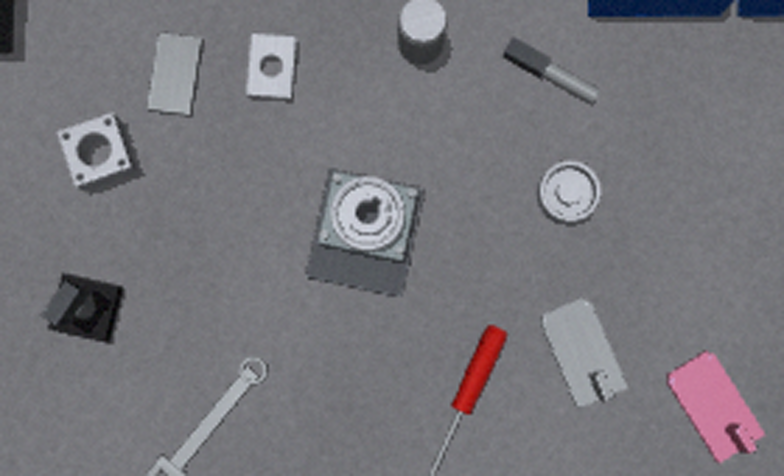

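```bash
cat >> h.py <<'E'
def delta(p,yaw=None):
    """tool-frame shift mm & twist deg from measured pose to TCP p with tool-x heading yaw (deg, world)"""
    o=get_obs(); R=o["eef_rot"]; s=R.T@(np.asarray(p)-o["ee_pos"])*1000
    y0=np.degrees(np.arctan2(R[1,0],R[0,0])); t=0 if yaw is None else -((yaw-y0+180)%360-180)
    print("t",round(o["clock"],2),"yaw now",y0.round(2),"shift",s.round(1),"twist",round(t,2),"j",o["joint_positions"].round(2),"F",o["force"].round(1),"gap",round(o["finger_gap"],4))
E
python3 - <<'E'
from h import *
c=load("wrist0"); E=c["extrinsics"]; p=-E[:3,:3].T@E[:3,3]
o=get_obs(); R=o["eef_rot"]
print("cam in tool",R.T@(p-o["ee_pos"]), "cam axes in tool cols",(R.T@E[:3,:3].T).round(3))
# top-based plate: mask
t=load("top0"); W=world(t); h=cv2.cvtColor(t["color"],cv2.COLOR_RGB2HSV)
print(h[226,398],h[235,380],h[182,321])
# view aim: plate
delta([0.44,-0.27,0.30],25)
E
```

```text
cam in tool [ 0.06629313 -0.00166941 -0.16178812] cam axes in tool cols [[-0.    -0.97  -0.242]
 [ 1.    -0.    -0.   ]
 [ 0.    -0.242  0.97 ]]
[108  15 166] [132  10 122] [109  19 216]
t 0.15 yaw now 22.22 shift [ 305.1 -208.2  -77.8] twist -2.78 j [-1.36  0.53  1.43 -0.    1.18 -0.18] F [-0.1  1.2 -0.2] gap 0.0872
```

```bash
python3 - <<'E'
from h import *
delta([0.37,-0.302,0.19],25)
E
```

```text
t 0.15 yaw now 22.22 shift [ 228.2 -204.9   32.2] twist -2.78 j [-1.36  0.53  1.43 -0.    1.18 -0.18] F [-0.1  1.2 -0.2] gap 0.0872
```

```bash
python3 -m handwheel '[[[25,-22,4,0],[55,-49,8,0],[85,-76,12,-1],[115,-103,16,-2],[145,-130,20,-3],[175,-157,25,-3],[205,-184,29,-3],[228,-205,32,-3],[228,-205,32,-3],[228,-205,32,-3]]]'
python3 - <<'E'
from h import *
snap("wrist","w1"); delta([0.37,-0.302,0.19],25)
E
```

```text
clock: 0.98
ee_pos: [0.3702, -0.3008, 0.1904]
eef_rot: [[0.903, 0.429, -0.001], [0.429, -0.903, 0.001], [-0.0, -0.001, -1.0]]
force: [0.9, -1.2, 0.3]
finger_gap: 0.0872
t 1.03 yaw now 25.32 shift [-0.  -0.7  0.7] twist 0.32 j [-0.92  0.38  1.83 -0.    0.93  0.21] F [-0.2  0.1  0.9] gap 0.0873
```

View pics/w1.png

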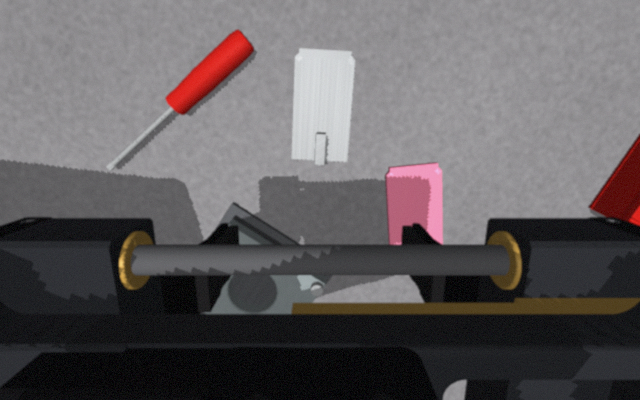

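The wrist view shows the grey plate upright in the picture, with its front edge at row 50 and its tab at (321,148). The driver is to its left and the pink look-alike to its lower right. I'll measure the slab outline.

```bash
python3 - <<'E'
from h import *
c=load("w1"); hsv=cv2.cvtColor(c["color"],cv2.COLOR_RGB2HSV); W=world(c)
m=((hsv[...,1]<45)&(hsv[...,2]>165)).astype(np.uint8); m[175:]=0
m=cv2.morphologyEx(m,cv2.MORPH_OPEN,np.ones((3,3)))
n,l,s,ce=cv2.connectedComponentsWithStats(m)
i=1+np.argmax(s[1:,4]); print(s[i],ce[i])
cs,_=cv2.findContours((l==i).astype(np.uint8),cv2.RETR_EXTERNAL,cv2.CHAIN_APPROX_NONE)
pts=np.array([ray(c,u,v,0.008)[:2] for u,v in cs[0][:,0]])
r=cv2.minAreaRect((pts*1000).astype(np.float32)); print(r, cv2.boxPoints(r))
print(W[90:95,320,2], W[60:170:10,321].round(4))
# tab top
sel=(W[...,2]>0.035)&(l==i); print(sel.sum(),W[sel].mean(0)); 
t=cv2.minAreaRect((W[sel][:,:2]*1000).astype(np.float32)); print(t)
E
```

```text
[ 291   48   65  117 6554] [321.93362832 104.17104059]
((437.0733947753906, -269.4618835449219), (114.9399185180664, 61.150028228759766), 22.208328247070312) [[ 372.31018 -262.8773 ]
 [ 395.4234  -319.49094]
 [ 501.8366  -276.04648]
 [ 478.7234  -219.43283]]
[0.00732452 0.00779197 0.00737878 0.00847024 0.00753864] [[ 0.479  -0.2485  0.0088]
 [ 0.4707 -0.2525  0.0077]
 [ 0.4621 -0.2566  0.0078]
 [ 0.4534 -0.2607  0.0083]
 [ 0.4446 -0.2649  0.0077]
 [ 0.4357 -0.2692  0.0081]
 [ 0.4266 -0.2735  0.0088]
 [ 0.4174 -0.2779  0.0075]
 [ 0.4102 -0.2812  0.0425]
 [ 0.4018 -0.2852  0.0436]
 [ 0.3932 -0.2893  0.0434]]
343 [ 0.40488721 -0.28211065  0.07513396]
((409.2317810058594, -280.47607421875), (44.94825744628906, 9.693986892700195), 22.25981330871582)
```

```bash
python3 - <<'E'
from h import *
c=load("w1"); W=world(c)[125:170,300:340].reshape(-1,3)
s=W[(W[:,2]>0.040)&(W[:,2]<0.047)]; print(len(s),s.mean(0),cv2.minAreaRect((s[:,:2]*1000).astype(np.float32)))
delta([0.50,-0.02,0.19],-9)
E
```

```text
333 [ 0.40237352 -0.28336722  0.04359064] ((402.21868896484375, -283.4737854003906), (29.696300506591797, 9.92940902709961), 22.25981330871582)
t 1.03 yaw now 25.32 shift [ 238.1 -200.     0.4] twist 34.32 j [-0.92  0.38  1.83 -0.    0.93  0.21] F [-0.2  0.1  0.9] gap 0.0873
```

```bash
python3 -m handwheel '[[[25,-22,0,5],[55,-47,0,11],[85,-72,0,17],[115,-97,0,23],[145,-122,0,29],[175,-147,0,34],[205,-172,0,34],[230,-193,0,34],[238,-200,0,34],[238,-200,0,34]]]'
python3 - <<'E'
from h import *
snap("wrist","w2"); delta([0.50,-0.02,0.19],-9)
E
```

```text
clock: 1.87
ee_pos: [0.5016, -0.0197, 0.1907]
eef_rot: [[0.989, -0.15, 0.002], [-0.15, -0.989, -0.0], [0.002, 0.0, -1.0]]
force: [0.4, 0.2, -0.1]
finger_gap: 0.0873
t 1.92 yaw now -8.71 shift [-0.9 -0.8  0.5] twist 0.29 j [-0.26  0.41  1.77 -0.    0.96  1.46] F [-0.4 -0.9  0.1] gap 0.0868
```

View pics/w2.png

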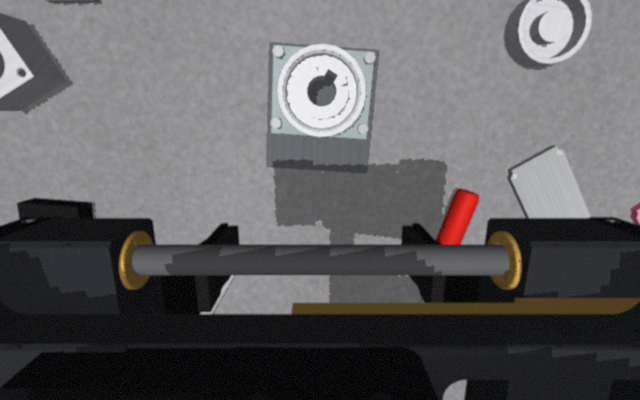

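The fixture shows its deck at about (323,90), with the bore at (322,92). The keyway points up and to the right at about (332,77), and the apron is below the deck at row 155. I'll measure from here.

```bash
python3 - <<'E'
from h import *
c=load("w2"); W=world(c); im=c["color"]
cv2.imwrite("pics/c2.png",cv2.resize(im[30:180,250:400,::-1],None,fx=4,fy=4,interpolation=cv2.INTER_CUBIC))
sub=np.zeros(W.shape[:2],bool); sub[30:180,250:400]=1
def rect(m,n):
    k,l,s,_=cv2.connectedComponentsWithStats(m.astype(np.uint8)); i=1+np.argmax(s[1:,4]); q=W[l==i]
    r=cv2.minAreaRect((q[:,:2]*1000).astype(np.float32)); print(n,s[i,4],r,"z",np.median(q[:,2]).round(4)); return q,l==i
hub,hm=rect(sub&(abs(W[...,2]-0.06)<0.004),"hub")
print("hub circle",cv2.minEnclosingCircle((hub[:,:2]*1000).astype(np.float32)), hub.mean(0))
rim,_=rect(sub&(abs(W[...,2]-0.052)<0.004),"rim")
print("rim circle",cv2.minEnclosingCircle((rim[:,:2]*1000).astype(np.float32)))
dk,_=rect(sub&(W[...,2]>0.024),"deck+pulley")
ap,_=rect(sub&(W[...,2]>0.0035)&(W[...,2]<0.011),"apron")
al,_=rect(sub&(W[...,2]>0.0035),"all")
# hub points in polar for keyway
hc=np.array(cv2.minEnclosingCircle((hub[:,:2]*1000).astype(np.float32))[0])
# deeper pixels within keyway ring r 14.5..17.5
d=np.zeros(im.shape[:2]); 
P=[]
for a in range(0,360,6):
    x=hc/1000+0.0155*np.array([np.cos(np.radians(a)),np.sin(np.radians(a))]); u,v=proj(c,[*x,0.06]); u,v=int(round(u)),int(round(v)); P.append((a,int(im[v,u].mean()),round(float(W[v,u,2]),3)))
print(P)
E
```

```text
hub 1592 ((589.255615234375, -32.49046325683594), (45.35533142089844, 46.987911224365234), 81.33699035644531) z 0.0596
hub circle ((588.6232299804688, -32.961055755615234), 24.12531280517578) [ 0.58852261 -0.03211025  0.05960814]
rim 2333 ((588.2017822265625, -32.1779899597168), (79.07167053222656, 78.74144744873047), 55.43936538696289) z 0.0511
rim circle ((588.2505493164062, -32.35768508911133), 39.85049819946289)
deck+pulley 8141 ((588.2584838867188, -32.27665710449219), (94.15474700927734, 80.2389144897461), 77.53597259521484) z 0.0471
apron 4365 ((573.0751953125, -28.877212524414062), (110.07060241699219, 125.08599853515625), 77.58552551269531) z 0.0057
all 13160 ((573.0751953125, -28.877212524414062), (110.07060241699219, 125.08599853515625), 77.58552551269531) z 0.0304
[(0, 235, 0.06), (6, 227, 0.06), (12, 234, 0.06), (18, 235, 0.059), (24, 237, 0.06), (30, 236, 0.06), (36, 235, 0.059), (42, 235, 0.061), (48, 236, 0.06), (54, 237, 0.06), (60, 236, 0.06), (66, 236, 0.059), (72, 236, 0.059), (78, 237, 0.06), (84, 237, 0.06), (90, 236, 0.06), (96, 238, 0.059), (102, 240, 0.06), (108, 238, 0.059), (114, 239, 0.059), (120, 238, 0.06), (126, 237, 0.061), (132, 238, 0.059), (138, 237, 0.06), (144, 237, 0.06), (150, 237, 0.06), (156, 237, 0.059), (162, 238, 0.059), (168, 236, 0.06), (174, 236, 0.06), (180, 237, 0.06), (186, 239, 0.059), (192, 235, 0.059), (198, 238, 0.059), (204, 240, 0.058), (210, 236, 0.059), (216, 236, 0.061), (222, 235, 0.06), (228, 235, 0.059), (234, 235, 0.059), (240, 235, 0.06), (246, 236, 0.06), (252, 239, 0.06), (258, 234, 0.061), (264, 234, 0.061), (270, 235, 0.059), (276, 235, 0.059), (282, 236, 0.061), (288, 238, 0.06), (294, 236, 0.06), (300, 203, 0.06), (306, 83, 0.043), (312, 79, 0.04), (318, 77, 0.042), (324, 76, 0.041), (330, 80, 0.038), (336, 126, 0.04), (342, 231, 0.06), (348, 237, 0.059), (354, 237, 0.06)]
```

View pics/c2.png

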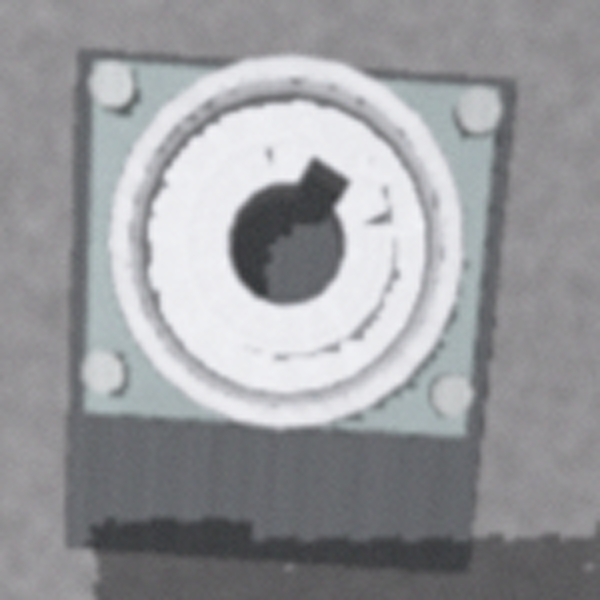

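```bash
python3 - <<'E'
from h import *
c=load("w2"); g=c["color"].mean(2).astype(np.float32)
def samp(x,y): 
    u,v=proj(c,[x,y,0.06]); return float(cv2.remap(g,np.float32([[u]]),np.float32([[v]]),cv2.INTER_LINEAR)[0,0])
def edge(hc,a,lo=.005,hi=.022):
    rs=np.arange(lo,hi,.0002); d=np.array([np.cos(a),np.sin(a)]); s=np.array([samp(*(hc+r*d)) for r in rs])
    i=np.argmax(s>165); return hc+rs[i]*d
hc=np.array([.5882,-.0323])
for it in range(3):
    E=np.array([edge(hc,np.radians(a)) for a in range(0,280,8)])
    A=np.c_[2*E,np.ones(len(E))]; x=np.linalg.lstsq(A,(E**2).sum(1),rcond=None)[0]; hc=x[:2]; r=np.sqrt(x[2]+hc@hc)
print("bore",hc*1000,r*1000)
for rr in (.0145,.0155,.0165):
    an=np.arange(-80,0,.5); s=np.array([samp(*(hc+rr*np.array([np.cos(np.radians(a)),np.sin(np.radians(a))]))) for a in an])
    k=an[s<160]; print(rr,k.min(),k.max(),(k.min()+k.max())/2, 2*rr*1000*np.sin(np.radians(k.max()-k.min())/2))
delta([.4023-0.001,-.2835-0.0005,0.12],22.26)
E
```

```text
bore [587.88602727 -32.37354867] 12.67171198799626
0.0145 -60.0 -22.5 -41.25 9.321744493791686
0.0155 -59.0 -23.5 -41.25 9.450793269868333
0.0165 -57.5 -24.5 -41.0 9.372506375229447
t 1.92 yaw now -8.71 shift [-58.5 275.   70.7] twist -30.97 j [-0.26  0.41  1.77 -0.    0.96  1.46] F [-0.4 -0.9  0.1] gap 0.0868
```

Fixture: centre (588.2, −32.3) mm, yaw −12.5°. Bore: (588.0, −32.4) mm, with the keyway heading −41.1°. Tab: (402.3, −283.5) mm, yaw 22.26°. I'll go above the tab.

```bash
python3 -m handwheel '[[[-6,27,0,-5],[-14,62,0,-11],[-20,97,8,-17],[-27,132,18,-23],[-35,167,30,-29],[-42,202,44,-31],[-50,237,58,-31],[-56,265,68,-31],[-58.5,275,71,-31],[-58.5,275,71,-31]]]' 50
python3 - <<'E'
from h import *
delta([.4023,-.2835,0.0090],22.26)
E
```

```text
clock: 2.75
ee_pos: [0.398, -0.287, 0.1188]
eef_rot: [[0.928, 0.371, -0.001], [0.371, -0.928, -0.0], [-0.001, -0.0, -1.0]]
force: [0.4, 0.7, -1.1]
finger_gap: 0.0503
t 2.75 yaw now 21.81 shift [  5.4  -1.7 109.8] twist -0.45 j [-0.85  0.51  1.86 -0.    0.76  0.34] F [ 0.4  0.7 -1.1] gap 0.0503
```

```bash
python3 -m handwheel '[[[3,-1,10,0],[5,-1.5,35,-0.5],[5,-1.5,65,-0.5],[5,-1.5,85,-0.5],[5,-1.5,97,-0.5],[5,-1.5,102,-0.5],[5,-1.5,102,-0.5],[5,-1.5,102,-0.5],[5,-1.5,102,-0.5],[5,-1.5,102,-0.5]]]' 50
python3 - <<'E'
from h import *
delta([.4023,-.2835,0.0090],22.26)
E
```

```text
clock: 3.58
ee_pos: [0.4049, -0.28, 0.0186]
eef_rot: [[0.922, 0.387, 0.001], [0.387, -0.922, -0.002], [0.001, 0.002, -1.0]]
force: [-0.4, -0.6, 0.6]
finger_gap: 0.0501
t 3.58 yaw now 22.75 shift [-3.8  2.2  9.6] twist 0.49 j [-0.83  0.71  1.91  0.    0.52  0.34] F [-0.4 -0.6  0.6] gap 0.0501
```

```bash
python3 -m handwheel '[[[-2,1,2,0.5],[-3.8,2.2,4,0.5],[-3.8,2.2,6,0.5],[-3.8,2.2,7.5,0.5],[-3.8,2.2,8.5,0.5],[-3.8,2.2,8.8,0.5],[-3.8,2.2,9,0.5],[-3.8,2.2,9,0.5],[-3.8,2.2,9,0.5],[-3.8,2.2,9,0.5]]]' 50
python3 - <<'E'
from h import *
snap("wrist","w3");delta([.4023,-.2835,0.0090],22.26)
E
```

```text
clock: 4.42
ee_pos: [0.4017, -0.2833, 0.0086]
eef_rot: [[0.926, 0.378, 0.0], [0.378, -0.926, -0.0], [0.0, 0.0, -1.0]]
force: [1.1, 0.4, 0.1]
finger_gap: 0.05
t 4.47 yaw now 22.22 shift [ 0.5  0.4 -0.4] twist -0.04 j [-0.84  0.73  1.91  0.    0.5   0.34] F [ 0.  -0.1 -0.5] gap 0.0501
```

View pics/w3.png

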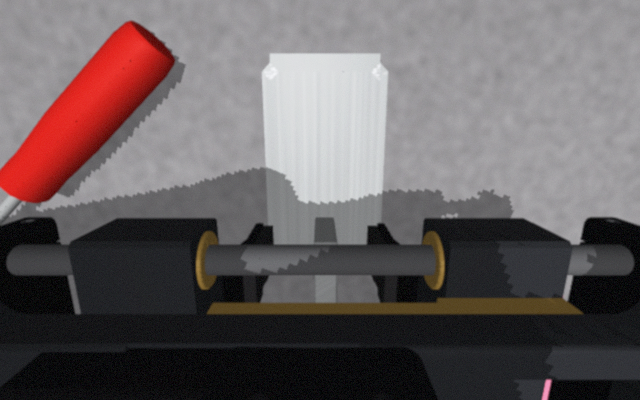

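The tab stands midway between the fingers at (325,235), and the slab runs straight ahead. I'll close on it.

```bash
python3 -m handwheel '[[[0,0,0.3,0],[0,0,0.3,0],[0,0,0.3,0],[0,0,0.3,0],[0,0,0.3,0],[0,0,0.3,0],[0,0,0.3,0],[0,0,0.3,0],[0,0,0.3,0],[0,0,0.3,0]]]' 0
python3 -m handwheel '[[[0,0,-1,0],[0,0,-3,0],[0,0,-5,0],[0,0,-8,0],[0,0,-11,0],[0,0,-14,0],[0,0,-16,0],[0,0,-16,0],[0,0,-16,0],[0,0,-16,0]]]'
python3 - <<'E'
from h import *
c=snap("wrist","w4");W=world(c)
print(W[60:200:12,325].round(4))
delta([.4023,-.2835,0.0090],22.26)
E
```

```text
clock: 5.3
ee_pos: [0.4023, -0.2843, 0.0084]
eef_rot: [[0.926, 0.378, 0.002], [0.378, -0.926, -0.002], [0.001, 0.002, -1.0]]
force: [0.9, -1.7, 3.4]
finger_gap: 0.0097
clock: 6.13
ee_pos: [0.4016, -0.2833, 0.0243]
eef_rot: [[0.926, 0.378, 0.0], [0.378, -0.926, -0.0], [0.0, 0.0, -1.0]]
force: [1.3, -0.6, -3.4]
finger_gap: 0.0096
[[ 0.487  -0.2493  0.0245]
 [ 0.4823 -0.2512  0.0225]
 [ 0.4772 -0.2533  0.0234]
 [ 0.4721 -0.2554  0.0236]
 [ 0.467  -0.2575  0.0238]
 [ 0.4617 -0.2597  0.0238]
 [ 0.4563 -0.2619  0.0229]
 [ 0.4509 -0.2641  0.0239]
 [ 0.4453 -0.2665  0.023 ]
 [ 0.4396 -0.2688  0.0228]
 [ 0.434  -0.2711  0.0234]
 [ 0.4281 -0.2736  0.0234]]
t 6.18 yaw now 22.22 shift [ 0.6  0.5 15.2] twist -0.04 j [-0.84  0.7   1.91 -0.    0.53  0.34] F [ 0.8 -0.1 -3.1] gap 0.0097
```

View pics/w4.png

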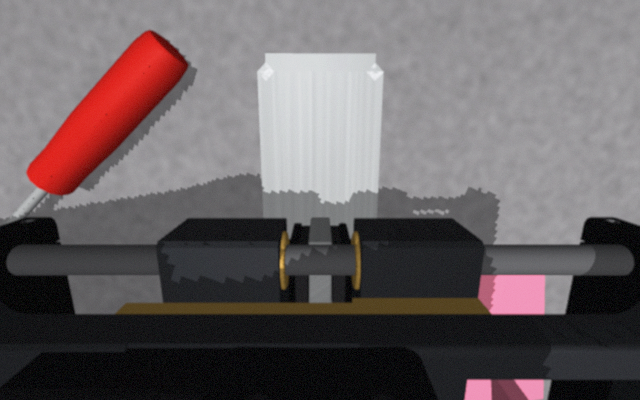

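The plate is lifted and level: its top reads z 23.4 mm from front to back. I'll measure how it sits in the hand, then carry it to a point in front of the slot.

```bash
cat >> h.py <<'E'
def plate_in_hand(f):
    c=load(f); o=get_obs(); R=o["eef_rot"]; p=o["ee_pos"]; W=world(c)
    T=(W-p)@R   # tool coords
    z=T[...,2]  # z toward down; slab top about TCP z
    m=((abs(z)<0.004)&(abs(T[...,1])<0.05)&(T[...,0]>0.012)&(T[...,0]<0.12)&(W[...,2]>0.004)).astype(np.uint8); m[215:]=0
    n,l,s,_=cv2.connectedComponentsWithStats(m); i=1+np.argmax(s[1:,4]); q=T[l==i]
    A=np.c_[q[:,:2],np.ones(len(q))]; print("slab-top plane",np.linalg.lstsq(A,q[:,2],rcond=None)[0].round(4), len(q))
    L=[];Rr=[]
    for x in np.arange(0.03,0.085,0.004):
        b=q[abs(q[:,0]-x)<0.002]
        if len(b)>10: L.append((x,b[:,1].min()));Rr.append((x,b[:,1].max()))
    l1=np.polyfit(*np.array(L).T,1); r1=np.polyfit(*np.array(Rr).T,1)
    print("edges y(x) left",l1.round(4),"right",r1.round(4)," plate yaw in tool deg",np.degrees((l1[0]+r1[0])/2).round(2),"mid y at x=.05",((np.polyval(l1,.05)+np.polyval(r1,.05))/2).round(4),"front x",np.percentile(q[:,0],99.5).round(4))
E
python3 - <<'E'
from h import *
plate_in_hand("w4")
delta([.4466,-.0010,0.060],-12.46)
E
```

```text
slab-top plane [0.0027 0.0001 0.0006] 19279
edges y(x) left [ 0.0015 -0.0317] right [0.0021 0.0282]  plate yaw in tool deg 0.1 mid y at x=.05 -0.0017 front x 0.095
t 6.18 yaw now 22.22 shift [ 148.4 -244.2  -35.8] twist 34.68 j [-0.84  0.7   1.91 -0.    0.53  0.34] F [ 0.8 -0.1 -3.1] gap 0.0097
```

The tab is centred by the jaws, yet the camera places the plate 1.7 mm off to tool −y. So the wrist camera is biased by about that much, and I'll line up by comparing plate and fixture in one image.

```bash
python3 -m handwheel '[[[0,0,-14,0],[8,-14,-30,4],[26,-43,-38,10],[46,-77,-38,16],[68,-111,-38,22],[88,-145,-38,28],[108,-179,-38,34],[129,-213,-38,34.7],[145,-238,-38,34.7],[148,-244,-38,34.7]]]'
python3 - <<'E'
from h import *
c=snap("wrist","w5");delta([.4466,-.001,0.06],-12.46)
plate_in_hand("w5")
E
```

```text
clock: 7.02
ee_pos: [0.4456, 0.0029, 0.0622]
eef_rot: [[0.977, -0.211, -0.001], [-0.211, -0.977, 0.001], [-0.002, -0.001, -1.0]]
force: [0.3, -0.7, -3.4]
finger_gap: 0.0094
t 7.07 yaw now -12.18 shift [1.6 2.9 2.2] twist 0.28 j [-0.25  0.59  2.01  0.    0.54  1.54] F [ 0.5  0.9 -3.9] gap 0.0097
slab-top plane [ 0.0032 -0.0001  0.0007] 19261
edges y(x) left [ 0.0014 -0.0326] right [0.0032 0.0272]  plate yaw in tool deg 0.13 mid y at x=.05 -0.0026 front x 0.0938
```

View pics/w5.png

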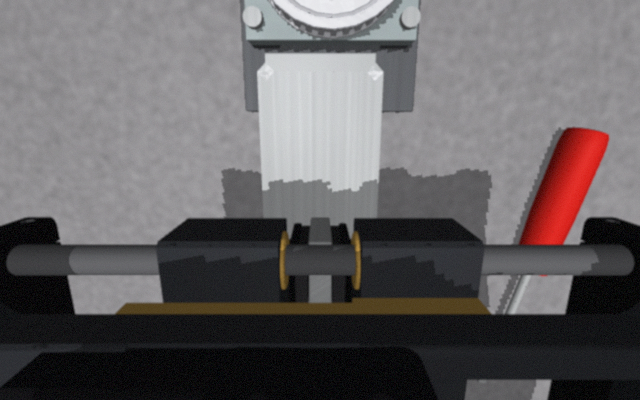

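The plate hangs straight in front of the slot. Its front edge is at row 53, the apron spans columns 245–415 and the deck edge is at row 42. The driver is clear on the right. I'll lower now and measure the offset between plate and apron.

```bash
python3 -m handwheel '[[[-6,2,4,0.3],[-6,2.9,10,0.3],[-6,2.9,18,0.3],[-6,2.9,26,0.3],[-6,2.9,34,0.3],[-6,2.9,38,0.3],[-6,2.9,40,0.3],[-6,2.9,40,0.3],[-6,2.9,40,0.3],[-6,2.9,40,0.3]]]'
python3 - <<'E'
from h import *
c=snap("wrist","w6");delta([.4466,-.001,0.0166],-12.46)
plate_in_hand("w6")
o=get_obs(); W=world(c); T=(W-o["ee_pos"])@o["eef_rot"]
def rr(m,n):
    k,l,s,_=cv2.connectedComponentsWithStats(m.astype(np.uint8)); i=1+np.argmax(s[1:,4]); q=T[l==i]
    print(n,s[i,4],"x",q[:,0].min().round(4),q[:,0].max().round(4),"z",np.median(W[l==i][:,2]).round(4))
    L=[];H=[]
    for x in np.arange(np.percentile(q[:,0],8),np.percentile(q[:,0],92),.003):
        b=q[abs(q[:,0]-x)<.0015]
        if len(b)>20: L.append((x,b[:,1].min()));H.append((x,b[:,1].max()))
    if len(L)>2:
        l1=np.polyfit(*np.array(L).T,1);h1=np.polyfit(*np.array(H).T,1);print(len(L),l1.round(4),h1.round(4),"mid at x.095",(np.polyval(l1,.095)+np.polyval(h1,.095))/2,"yaw",np.degrees((l1[0]+h1[0])/2))
ok=np.zeros(W.shape[:2],bool); ok[:150,200:460]=1
rr(ok&(abs(W[...,2]-.0055)<.0025),"apron")
rr(ok&(W[...,2]>.026)&(W[...,2]<.034),"deck")
E
```

```text
clock: 7.9
ee_pos: [0.4401, -0.003, 0.0224]
eef_rot: [[0.975, -0.221, 0.001], [-0.221, -0.975, -0.0], [0.001, 0.0, -1.0]]
force: [0.6, -0.1, -3.9]
finger_gap: 0.01
t 7.95 yaw now -12.78 shift [ 5.8 -3.4  5.9] twist -0.32 j [-0.26  0.68  2.04  0.    0.42  1.53] F [-0.7 -0.1 -2.6] gap 0.0095
slab-top plane [ 0.0034 -0.0005  0.0008] 19267
edges y(x) left [-0.0015 -0.0316] right [0.0035 0.0281]  plate yaw in tool deg 0.06 mid y at x=.05 -0.0017 front x 0.0939
apron 11747 x 0.0726 0.1215 z 0.0057
11 [ 0.0061 -0.0592] [-0.0161  0.0527] mid at x.095 -0.0037238925357182123 yaw -0.2854281508714129
deck 2282 x 0.1098 0.1143 z 0.0295
```

View pics/w6.png

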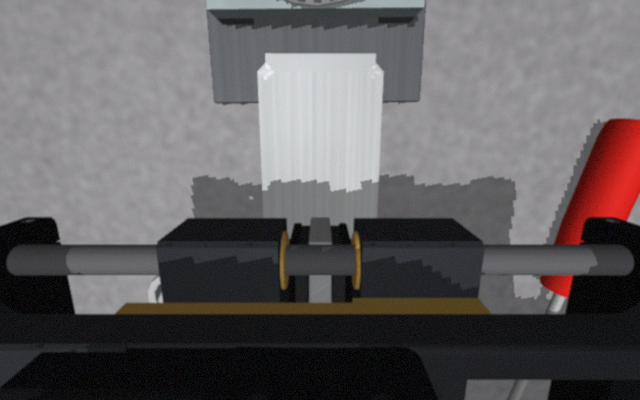

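The apron's mid-line sits at tool y −3.7 mm and the plate's at −1.75 mm, with a 0.3° heading difference. I'll correct that and lower the plate to about 1 mm above the apron.

```bash
python3 -m handwheel '[[[0,-0.5,1,-0.1],[0,-1,2,-0.3],[0,-1.5,3,-0.3],[0,-1.5,4.5,-0.3],[0,-1.5,5.5,-0.3],[0,-1.5,6.4,-0.3],[0,-1.5,6.4,-0.3],[0,-1.5,6.4,-0.3],[0,-1.5,6.4,-0.3],[0,-1.5,6.4,-0.3]]]'
python3 - <<'E'
from h import *
c=snap("wrist","w7");delta([.4466,-.001,0.0166],-12.46)
plate_in_hand("w7")
o=get_obs(); W=world(c); T=(W-o["ee_pos"])@o["eef_rot"]
cv2.imwrite("pics/c7.png",cv2.resize(c["color"][0:130,190:450,::-1],None,fx=3,fy=3,interpolation=cv2.INTER_CUBIC))
ok=np.zeros(W.shape[:2],bool); ok[:150,180:470]=1
m=(ok&(abs(W[...,2]-.0055)<.0025)); k,l,s,_=cv2.connectedComponentsWithStats(m.astype(np.uint8)); i=1+np.argmax(s[1:,4]);q=T[l==i]
for x in np.arange(.076,.11,.004):
    b=q[abs(q[:,0]-x)<.002]; print(round(x,3),b[:,1].min().round(4),b[:,1].max().round(4),((b[:,1].min()+b[:,1].max())/2).round(4))
print("apron z",np.median(W[l==i][:,2]))
for v in (60,80,100): print(W[v,320,2])
E
```

```text
clock: 8.78
ee_pos: [0.4402, -0.0015, 0.0159]
eef_rot: [[0.976, -0.216, 0.0], [-0.216, -0.976, 0.0], [0.0, -0.0, -1.0]]
force: [0.3, -0.6, -3.4]
finger_gap: 0.0096
t 8.83 yaw now -12.48 shift [ 6.1 -1.9 -0.7] twist -0.02 j [-0.26  0.69  2.04  0.    0.41  1.53] F [ 0.3 -0.3 -3.9] gap 0.01
slab-top plane [ 0.0033 -0.0001  0.0007] 19266
edges y(x) left [-0.0023 -0.0316] right [0.0029 0.028 ]  plate yaw in tool deg 0.02 mid y at x=.05 -0.0018 front x 0.0939
0.076 -0.0569 0.053 -0.002
0.08 -0.0566 0.0531 -0.0018
0.084 -0.0565 0.0535 -0.0015
0.088 -0.0566 0.0533 -0.0017
0.092 -0.0567 0.0531 -0.0018
0.096 -0.0568 0.0533 -0.0017
0.1 -0.0568 0.0533 -0.0017
0.104 -0.0566 0.0531 -0.0018
0.108 -0.0567 0.053 -0.0018
apron z 0.005670968099998456
0.01507548477290963
0.014516577968771437
0.014621754769044247
```

View pics/c7.png

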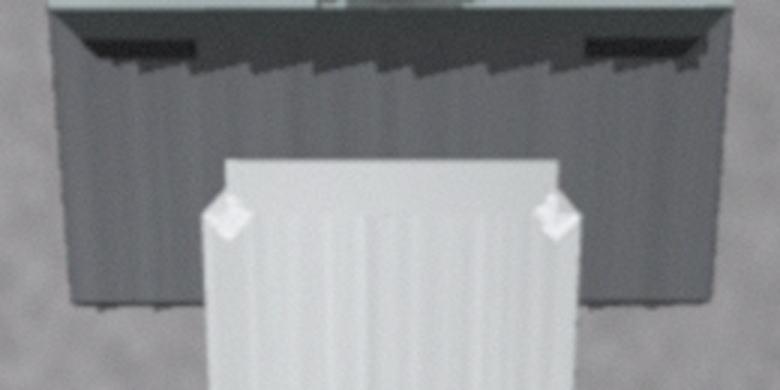

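Aligned: the plate's mid-line and the apron's agree at −1.8 mm, with a 1 mm gap under the slab. I'll slide it in.

```bash
python3 -m handwheel '[[[3,0,0,0],[8,0,0,0],[14,0,0,0],[21,0,0,0],[28,0,0,0],[35,0,0,0],[42,0,0,0],[48,0,0,0],[50,0,0,0],[50,0,0,0]]]'
python3 - <<'E'
from h import *
c=snap("wrist","w8");delta([.4466,-.001,0.0166],-12.46)
E
```

```text
clock: 9.67
ee_pos: [0.49, -0.0126, 0.0158]
eef_rot: [[0.976, -0.216, 0.001], [-0.216, -0.976, -0.0], [0.001, 0.0, -1.0]]
force: [0.1, 0.8, -2.8]
finger_gap: 0.0096
t 9.72 yaw now -12.48 shift [-43.9  -1.9  -0.8] twist -0.02 j [-0.25  0.71  1.92  0.    0.51  1.53] F [-0.   0.4 -3.4] gap 0.0098
```

View pics/w8.png

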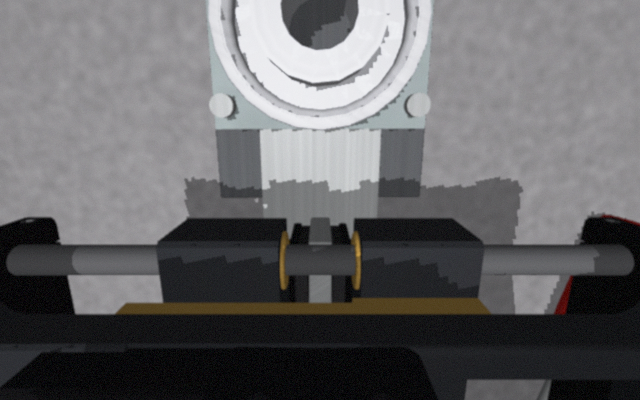

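The plate is in the slot without any contact force. On towards the back wall.

```bash
python3 -m handwheel '[[[3,0,0,0],[8,0,0,0],[14,0,0,0],[20,0,0,0],[25,0,0,0],[29,0,0,0],[31,0,0,0],[32,0,0,0],[33,0,0,0],[33,0,0,0]]]'
python3 -m handwheel '[[[0.5,0,0,0],[1,0,0,0],[1.5,0,0,0],[2,0,0,0],[2.5,0,0,0],[3,0,0,0],[3.5,0,0,0],[4,0,0,0],[4.5,0,0,0],[4.5,0,0,0]]]'
```

```text
clock: 10.55
ee_pos: [0.5211, -0.0194, 0.0158]
eef_rot: [[0.976, -0.216, -0.0], [-0.216, -0.976, 0.0], [-0.0, -0.0, -1.0]]
force: [0.1, 0.4, -3.6]
finger_gap: 0.0101
clock: 11.38
ee_pos: [0.525, -0.0202, 0.0158]
eef_rot: [[0.976, -0.216, -0.001], [-0.216, -0.976, 0.0], [-0.001, -0.0, -1.0]]
force: [-0.9, 0.2, -3.1]
finger_gap: 0.0096
```

```bash
python3 -m handwheel '[[[0.4,0,0,0],[0.8,0,0,0],[1.2,0,0,0],[1.6,0,0,0],[2,0,0,0],[2,0,0,0],[2,0,0,0],[2,0,0,0],[2,0,0,0],[2,0,0,0]]]'
```

```text
clock: 12.22
ee_pos: [0.5251, -0.0202, 0.0155]
eef_rot: [[0.976, -0.216, -0.005], [-0.216, -0.976, 0.001], [-0.005, -0.0, -1.0]]
force: [-6.1, 1.3, -1.7]
finger_gap: 0.0099
```

The plate is against the back wall: 6 N of reaction and no further travel. I'll lower it onto the floor and release.

```bash
python3 -m handwheel '[[[0,0,0.4,0],[0,0,0.8,0],[0,0,1.2,0],[0,0,1.2,0],[0,0,1.2,0],[0,0,1.2,0],[0,0,1.2,0],[0,0,1.2,0],[0,0,1.2,0],[0,0,1.2,0]]]'
python3 -m handwheel '[[[0,0,0,0],[0,0,0,0],[0,0,0,0],[0,0,0,0],[0,0,0,0],[0,0,0,0],[0,0,0,0],[0,0,0,0],[0,0,0,0],[0,0,0,0]]]' 36
python3 - <<'E'
from h import *
# holder view: rough
t=load("top0");W=world(t)
q=W[190:230,195:245].reshape(-1,3)
for lo,hi in((.015,.03),(.09,.115)):
    s=q[(q[:,2]>lo)&(q[:,2]<hi)]; print(lo,len(s),s.mean(0).round(4),cv2.minAreaRect((s[:,:2]*1000).astype(np.float32)))
delta([.44,.2,.2],0)
E
```

```text
clock: 13.05
ee_pos: [0.525, -0.0202, 0.0146]
eef_rot: [[0.976, -0.216, -0.005], [-0.216, -0.976, 0.001], [-0.005, -0.0, -1.0]]
force: [-7.1, 0.7, 0.7]
finger_gap: 0.0099
clock: 13.88
ee_pos: [0.5276, -0.0208, 0.0146]
eef_rot: [[0.976, -0.216, 0.0], [-0.216, -0.976, -0.0], [0.0, -0.0, -1.0]]
force: [0.2, 0.3, 0.8]
finger_gap: 0.0354
0.015 275 [0.4875 0.2707 0.0229] ((490.39752197265625, 279.7462463378906), (64.6767807006836, 63.84060287475586), 77.27745056152344)
0.09 128 [0.4905 0.2784 0.102 ] ((490.5937805175781, 280.13824462890625), (21.822050094604492, 44.14215087890625), 56.71366500854492)
t 13.88 yaw now -12.48 shift [-133.3 -196.7 -185.4] twist -12.48 j [-0.25  0.74  1.82  0.    0.58  1.54] F [0.2 0.3 0.8] gap 0.0354
```

```bash
python3 - <<'E'
from h import *
c=load("side0"); im=c["color"][:,:,::-1]
E=c["extrinsics"]; p=-E[:3,:3].T@E[:3,3]; print("side cam",p, "bearing from shaft",np.degrees(np.arctan2(p[1]-.28,p[0]-.49)))
cv2.imwrite("pics/s0.png",cv2.convertScaleAbs(cv2.resize(im[275:365,230:310],None,fx=6,fy=6,interpolation=cv2.INTER_CUBIC),alpha=1.6))
for a in (-33.3,146.7):
    print(a,[proj(c,[.4905+.0162*np.cos(np.radians(a)),.280+.0162*np.sin(np.radians(a)),z]) for z in(.026,.052)])
print(proj(c,[.4905,.28,.026]),proj(c,[.4905,.28,.052]))
E
```

```text
side cam [0.22736497 0.71293392 0.57654498] bearing from shaft 121.24267536521765
-33.3 [(np.float64(264.9425404619826), np.float64(322.34907823641487)), (np.float64(263.9837219111296), np.float64(311.33486951982115))]
146.7 [(np.float64(274.3085959444386), np.float64(334.63137667845433)), (np.float64(273.4992556188512), np.float64(323.4890132522878))]
(np.float64(269.55047202164974), np.float64(328.39174910488634)) (np.float64(268.66374108451726), np.float64(317.3126346616645))
```

View pics/s0.png

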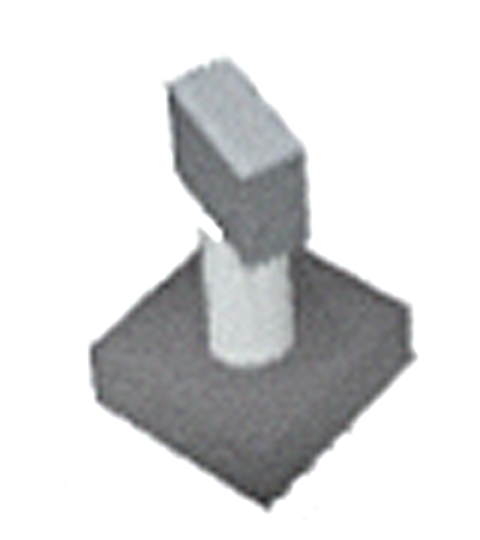

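```bash
python3 - <<'E'
from h import *
c=load("side0"); im=c["color"][:,:,::-1]
cv2.imwrite("pics/s1.png",cv2.resize(im[300:345,250:290],None,fx=13,fy=13,interpolation=cv2.INTER_NEAREST))
E
```

```text
(no output)
```

View pics/s1.png

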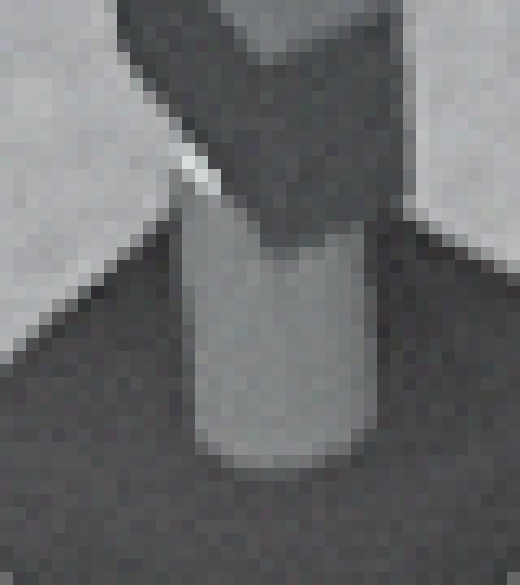

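The side crop shows a bright lit ledge at (265,313). That matches the predicted position of the key's top at heading −33° (264,311), and the camera-facing side of the shaft is smooth. So the key points to about −33°. I'll lift off the tab and check the plate.

```bash
python3 -m handwheel '[[[0,0,-8,0],[0,0,-25,0],[0,0,-55,0],[0,0,-90,0],[-10,0,-125,0],[-25,0,-155,0],[-35,0,-165,0],[-40,0,-165,0],[-40,0,-165,0],[-40,0,-165,0]]]' 60
python3 - <<'E'
from h import *
snap("wrist","w9"); delta([.4276,.3208,.20],-33.3)
E
```

```text
clock: 14.72
ee_pos: [0.4881, -0.0121, 0.1791]
eef_rot: [[0.976, -0.216, -0.001], [-0.216, -0.976, 0.0], [-0.001, -0.0, -1.0]]
force: [0.4, 0.7, 0.4]
finger_gap: 0.0595
t 14.77 yaw now -12.49 shift [-131.3 -312.   -21.1] twist 20.81 j [-0.25  0.41  1.81 -0.    0.92  1.53] F [ 0.5  0.1 -0.7] gap 0.0603
```

View pics/w9.png

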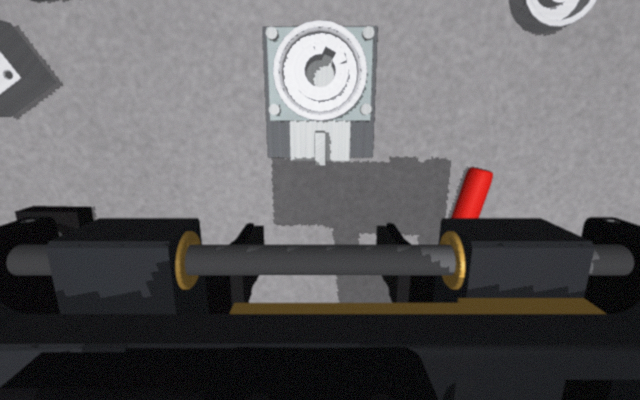

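The plate sits in the slot with its tab at (320,148), and the slab shows lit through the bore at (320,72). I'll check the tab-to-bore distance and re-measure the bore.

```bash
cat > bore.py <<'E'
from h import *
def bore(c,hc,thr=165,out=True):
    g=c["color"].mean(2).astype(np.float32)
    def samp(x,y):
        u,v=proj(c,[x,y,0.06]); return float(cv2.remap(g,np.float32([[u]]),np.float32([[v]]),cv2.INTER_LINEAR)[0,0])
    W=world(c); hub=None
    u0,v0=map(int,proj(c,[*hc,.06])); q=W[max(0,v0-60):v0+60,u0-60:u0+60].reshape(-1,3)
    q=q[(abs(q[:,2]-.0595)<.003)&(np.hypot(q[:,0]-hc[0],q[:,1]-hc[1])<.027)]
    r=cv2.minAreaRect((q[:,:2]*1000).astype(np.float32)); print("hub rect",np.round(r[0],2),np.round(r[1],2))
    d=W[max(0,v0-90):v0+110,u0-90:u0+90].reshape(-1,3); d=d[(d[:,2]>.026)&(np.hypot(d[:,0]-hc[0],d[:,1]-hc[1])<.07)]
    r=cv2.minAreaRect((d[:,:2]*1000).astype(np.float32)); print("deck rect",np.round(r[0],2),np.round(r[1],2),r[2])
    m=(np.abs(W[...,2]-.06)>.006).astype(np.uint8)
    rr=.0155; an=np.arange(-80,0,.5); s=np.array([samp(*(hc+rr*np.array([np.cos(np.radians(a)),np.sin(np.radians(a))]))) for a in an]); k=an[s<160]; print("key",k.min(),k.max(),(k.min()+k.max())/2)
E
python3 - <<'E'
from bore import *
c=load("w9"); bore(c,np.array([.588,-.0325]))
W=world(c)[110:175,300:345].reshape(-1,3); s=W[(W[:,2]>.046)&(W[:,2]<.054)]; r=cv2.minAreaRect((s[:,:2]*1000).astype(np.float32)); print("tab",r,s[:,2].mean())
t=load("top0"); bore(t,np.array([.589,-.033]))
E
```

```text
hub rect [588.22 -32.39] [46.36 46.6 ]
deck rect [573.42 -28.99] [ 94.35 109.74] 77.40957641601562
key -58.5 -24.0 -41.25
tab ((533.2474365234375, -22.313913345336914), (38.38450622558594, 48.5968132019043), 77.32736206054688) 0.050360378180105005
hub rect [588.46 -32.81] [41.94 44.92]
deck rect [588.83 -32.42] [93.6  80.65] 77.69039154052734
key -61.0 -15.0 -38.0
```

```bash
python3 - <<'E'
from h import *
c=load("w9"); W=world(c)[133:175,305:335].reshape(-1,3); s=W[(W[:,2]>.046)&(W[:,2]<.054)]; r=cv2.minAreaRect((s[:,:2]*1000).astype(np.float32)); print("tab",r)
a=np.radians(-12.5); ux=np.array([np.cos(a),np.sin(a)]); print((s[:,:2]*1000-[588.1,-32.35])@ux.T.copy() if 0 else [((s[:,:2]*1000-[588.1,-32.35])@ux).min(),((s[:,:2]*1000-[588.1,-32.35])@ux).max()])
E
```

```text
tab ((524.1203002929688, -18.054672241210938), (9.796930313110352, 28.937040328979492), 77.19389343261719)
[np.float64(-80.0263633967101), np.float64(-51.11014790407691)]
```

The tab centre is 65.6 mm from the bore axis, so the plate is home. Now to the holder.

```bash
python3 -m handwheel '[[[-12,-28,-5,3],[-27,-64,-15,7],[-42,-100,-21,11],[-57,-136,-21,15],[-72,-172,-21,19],[-87,-208,-21,21],[-102,-244,-21,21],[-118,-280,-21,21],[-129,-307,-21,21],[-131,-312,-21,21]]]'
python3 -m handwheel '[[[0,0,0,0],[0,0,0,0],[0,0,0,0],[0,0,0,0],[0,0,0,0],[0,0,0,0],[0,0,0,0],[0,0,0,0],[0,0,0,0],[0,0,0,0]]]'
python3 - <<'E'
from h import *
c=snap("wrist","w10"); delta([.4276,.3208,.20],-33.3)
W=world(c).reshape(-1,3); s=W[(W[:,2]>.096)&(W[:,2]<.108)&(np.hypot(W[:,0]-.4905,W[:,1]-.28)<.04)]
print(len(s),s.mean(0),cv2.minAreaRect((s[:,:2]*1000).astype(np.float32)))
s=W[(W[:,2]>.018)&(W[:,2]<.026)&(np.hypot(W[:,0]-.4905,W[:,1]-.28)<.05)]; print(len(s),cv2.minAreaRect((s[:,:2]*1000).astype(np.float32)))
E
```

```text
clock: 15.6
ee_pos: [0.4272, 0.325, 0.1991]
eef_rot: [[0.836, -0.548, -0.001], [-0.548, -0.836, 0.001], [-0.002, -0.0, -1.0]]
force: [0.9, -0.2, -0.1]
finger_gap: 0.0598
clock: 16.43
ee_pos: [0.4281, 0.3207, 0.2007]
eef_rot: [[0.834, -0.552, 0.0], [-0.552, -0.834, 0.0], [0.0, -0.0, -1.0]]
force: [0.1, 0.6, 0.3]
finger_gap: 0.0596
t 16.48 yaw now -33.48 shift [-0.4  0.2  0.7] twist -0.18 j [0.43 0.44 1.68 0.   1.02 2.59] F [0.6 0.5 0.2] gap 0.0598
1485 [0.49006662 0.27999523 0.10252208] ((489.5954284667969, 280.0400695800781), (19.50165557861328, 43.83055114746094), 56.04536819458008)
2584 ((489.67205810546875, 280.267333984375), (64.11487579345703, 63.9525260925293), 76.78913879394531)
```

View pics/w10.png

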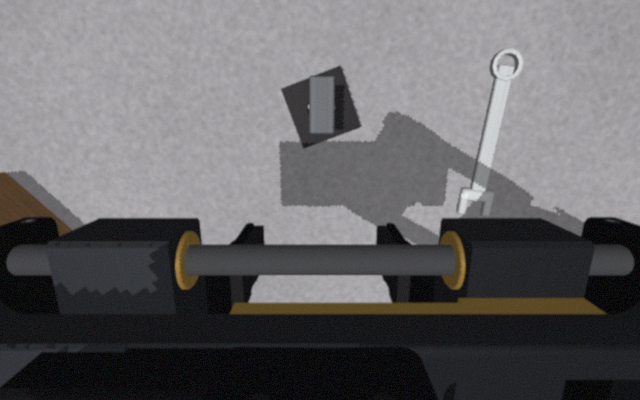

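The wrist view shows the handle at (321,104), lying along the tool's x axis, with the wrench far off to the right. After correcting the camera bias, the handle is at about (488.9, 278.6) mm, heading −34°.

```bash
python3 - <<'E'
from h import *
delta([.4889,.2786,.0668],-34)
E
```

```text
t 16.48 yaw now -33.48 shift [ 74.    1.6 133.9] twist 0.52 j [0.43 0.44 1.68 0.   1.02 2.59] F [0.6 0.5 0.2] gap 0.0598
```

```bash
python3 -m handwheel '[[[15,0.5,0,0.5],[40,1,0,0.5],[62,1.6,5,0.5],[72,1.6,15,0.5],[74,1.6,30,0.5],[74,1.6,45,0.5],[74,1.6,58,0.5],[74,1.6,64,0.5],[74,1.6,65,0.5],[74,1.6,65,0.5]]]' 50
python3 - <<'E'
from h import *
c=snap("wrist","w11"); delta([.4889,.2786,.0668],-34)
E
```

```text
clock: 17.32
ee_pos: [0.4887, 0.2784, 0.1351]
eef_rot: [[0.829, -0.559, -0.001], [-0.559, -0.829, -0.0], [-0.001, 0.001, -1.0]]
force: [0.4, -1.6, 0.9]
finger_gap: 0.0501
t 17.37 yaw now -33.98 shift [-0.2  0.2 69. ] twist 0.02 j [0.32 0.56 1.67 0.   0.91 2.48] F [0.7 0.4 0.8] gap 0.0497
```

View pics/w11.png

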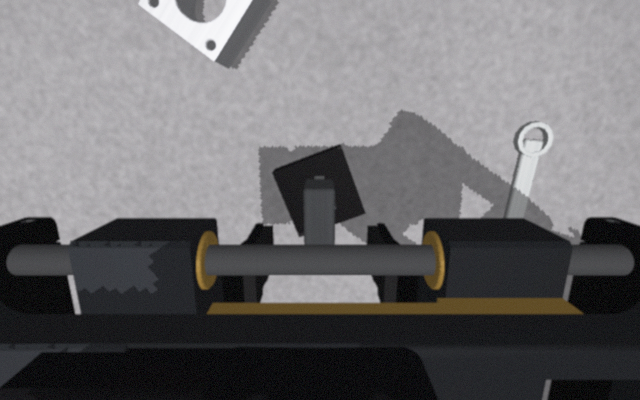

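The handle is centred between the fingers at (320,212). The key shows just ahead of it at (319,178), which confirms that the key is on the −34° side. I'll descend and grip.

```bash
python3 -m handwheel '[[[0,0,10,0],[0,0,25,0],[0,0,40,0],[0,0,53,0],[0,0,62,0],[0,0,67,0],[0,0,68.5,0],[0,0,68.5,0],[0,0,68.5,0],[0,0,68.5,0]]]' 50
python3 -m handwheel '[[[0,0,0,0],[0,0,0,0],[0,0,0,0],[0,0,0,0],[0,0,0,0],[0,0,0,0],[0,0,0,0],[0,0,0,0],[0,0,0,0],[0,0,0,0]]]' 0
python3 - <<'E'
from h import *
c=snap("wrist","w12"); delta([.4889,.2786,.0668],-34)
E
```

```text
clock: 18.2
ee_pos: [0.4895, 0.2788, 0.0679]
eef_rot: [[0.829, -0.559, 0.002], [-0.559, -0.829, 0.001], [0.001, -0.001, -1.0]]
force: [1.1, -0.1, 0.0]
finger_gap: 0.0499
clock: 19.03
ee_pos: [0.4894, 0.2788, 0.0675]
eef_rot: [[0.829, -0.559, 0.001], [-0.559, -0.829, 0.0], [0.001, -0.001, -1.0]]
force: [-0.7, 0.7, 4.9]
finger_gap: 0.0197
t 19.08 yaw now -33.98 shift [-0.3  0.4  0.7] twist 0.02 j [0.32 0.67 1.71 0.   0.76 2.48] F [-1.2  1.   5.2] gap 0.0198
```

View pics/w12.png

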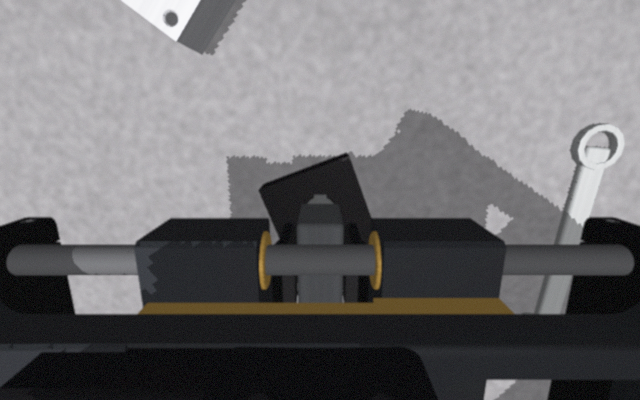

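Gripped, with a 19.7 mm gap. I'll lift out of the holder.

```bash
python3 -m handwheel '[[[0,0,-3,0],[0,0,-8,0],[0,0,-15,0],[0,0,-25,0],[0,0,-37,0],[0,0,-50,0],[0,0,-61,0],[0,0,-67,0],[0,0,-68,0],[0,0,-68,0]]]'
python3 - <<'E'
from h import *
c=snap("wrist","w13"); delta([.5877,-.0340,.136],-41.2)
c=snap("side","s13")
cv2.imwrite("pics/s13c.png",cv2.resize(c["color"][180:380,180:400,::-1],None,fx=3,fy=3))
E
```

```text
clock: 19.92
ee_pos: [0.489, 0.2786, 0.1357]
eef_rot: [[0.829, -0.559, 0.001], [-0.559, -0.829, 0.0], [0.0, -0.001, -1.0]]
force: [0.3, 0.1, -3.5]
finger_gap: 0.0196
t 19.97 yaw now -33.98 shift [256.8 203.7  -0.9] twist 7.22 j [0.32 0.56 1.67 0.   0.91 2.48] F [-0.3 -0.  -3.4] gap 0.0197
```

View pics/w13.png

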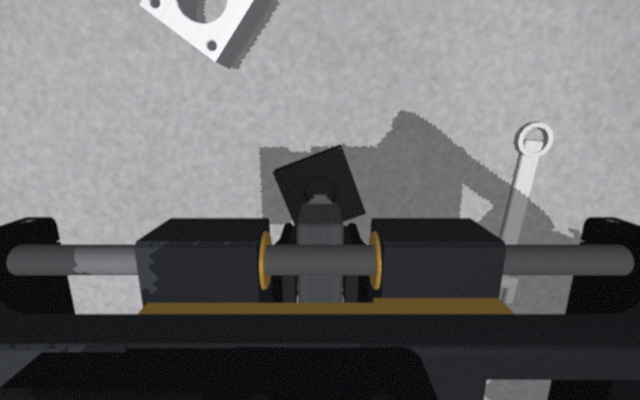

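View pics/s13c.png

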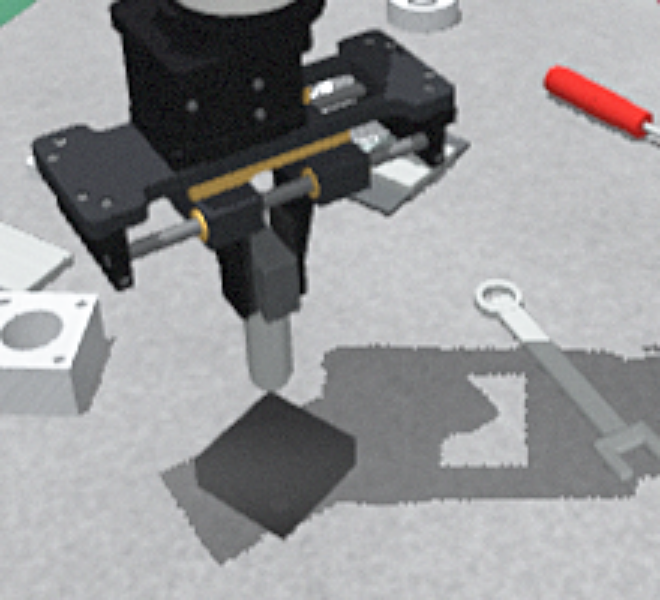

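The shaft hangs upright in the grip, clear of the holder. I'll move over the bore.

```bash
python3 -m handwheel '[[[18,14,-8,1],[45,36,-8,2],[75,59,-8,3],[105,83,-8,4],[135,107,-8,5],[165,131,-8,6],[195,155,-8,7],[225,178,-6,7.2],[250,198,-3,7.2],[257,204,-1,7.2]]]'
python3 -m handwheel '[[[0,0,0,0],[0,0,0,0],[0,0,0,0],[0,0,0,0],[0,0,0,0],[0,0,0,0],[0,0,0,0],[0,0,0,0],[0,0,0,0],[0,0,0,0]]]'
python3 - <<'E'
from h import *
c=snap("wrist","w14"); delta([.5877,-.0340,.136],-41.2)
c=snap("side","s14")
cv2.imwrite("pics/s14c.png",cv2.resize(c["color"][130:270,220:380,::-1],None,fx=4,fy=4))
E
```

```text
clock: 20.85
ee_pos: [0.5901, -0.0396, 0.1353]
eef_rot: [[0.75, -0.662, 0.002], [-0.662, -0.75, -0.002], [0.003, 0.0, -1.0]]
force: [1.1, -0.3, -2.8]
finger_gap: 0.0198
clock: 21.68
ee_pos: [0.588, -0.0341, 0.1362]
eef_rot: [[0.753, -0.658, 0.0], [-0.658, -0.753, 0.0], [0.0, -0.0, -1.0]]
force: [-1.0, 0.6, -2.4]
finger_gap: 0.0198
t 21.73 yaw now -41.18 shift [-0.4  0.1  0.2] twist 0.02 j [-0.25  0.59  1.6   0.    0.95  2.04] F [ 0.9 -0.5 -2.8] gap 0.0197
```

View pics/w14.png

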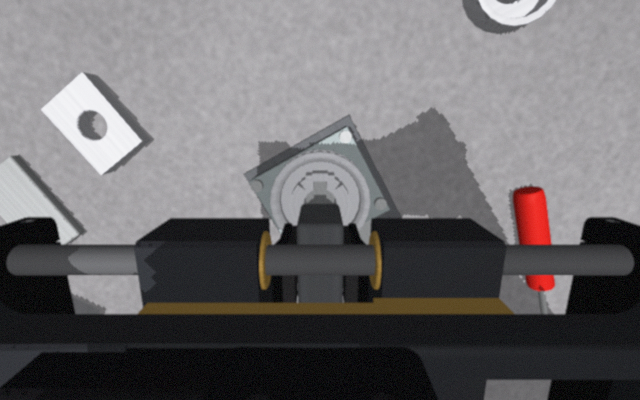

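View pics/s14c.png

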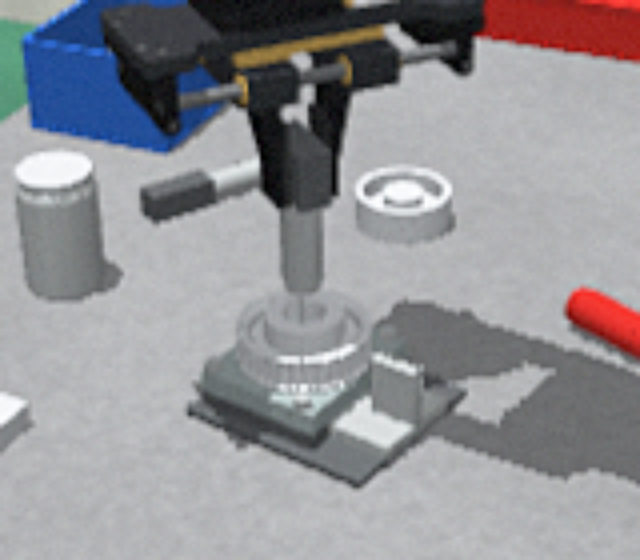

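In the side crop the shaft stands over the bore in the same column (301). In the wrist view the pulley rim is symmetric about the handle. I'll lower the nose gently.

```bash
python3 -m handwheel '[[[-0.3,0,3,0],[-0.3,0,7,0],[-0.3,0,11,0],[-0.3,0,14,0],[-0.3,0,16,0],[-0.3,0,18,0],[-0.3,0,20,0],[-0.3,0,22,0],[-0.3,0,24,0],[-0.3,0,24,0]]]'
python3 - <<'E'
from h import *
delta([.5877,-.0340,.1015],-41.2); print(get_obs()["wrist_torque"])
E
```

```text
clock: 22.62
ee_pos: [0.5875, -0.034, 0.1117]
eef_rot: [[0.753, -0.658, -0.001], [-0.658, -0.753, 0.0], [-0.001, 0.0, -1.0]]
force: [-0.3, 1.4, -3.1]
finger_gap: 0.02
t 22.62 yaw now -41.18 shift [ 0.2 -0.1 10.2] twist 0.02 j [-0.25  0.62  1.62  0.    0.9   2.04] F [-0.3  1.4 -3.1] gap 0.02
[0.12411219 0.00246066 0.00145442]
```

The nose is in by 8 mm without contact. On down to the key.

```bash
python3 -m handwheel '[[[0,0,2,0],[0,0,4,0],[0,0,6,0],[0,0,7.5,0],[0,0,9,0],[0,0,10,0],[0,0,11,0],[0,0,12,0],[0,0,13,0],[0,0,14,0]]]'
```

```text
clock: 23.45
ee_pos: [0.5878, -0.034, 0.0981]
eef_rot: [[0.753, -0.658, 0.0], [-0.658, -0.753, -0.0], [0.0, -0.0, -1.0]]
force: [0.4, -0.5, -3.1]
finger_gap: 0.0198
```

The end is now at about 38.6 mm, below the 42 mm stop, and there is no force. The key has entered the keyway, so I'll continue down.

```bash
python3 -m handwheel '[[[0,0,2,0],[0,0,5,0],[0,0,8,0],[0,0,11,0],[0,0,14,0],[0,0,16,0],[0,0,18,0],[0,0,20,0],[0,0,21,0],[0,0,21,0]]]'
python3 -m handwheel '[[[0,0,0.5,0],[0,0,1,0],[0,0,1.5,0],[0,0,2,0],[0,0,2.5,0],[0,0,3,0],[0,0,3.5,0],[0,0,4,0],[0,0,4,0],[0,0,4,0]]]'
```

```text
clock: 24.28
ee_pos: [0.5876, -0.034, 0.0769]
eef_rot: [[0.753, -0.658, -0.0], [-0.658, -0.753, 0.0], [-0.0, 0.0, -1.0]]
force: [-0.8, -0.5, -4.0]
finger_gap: 0.0199
clock: 25.12
ee_pos: [0.5878, -0.0341, 0.0736]
eef_rot: [[0.753, -0.658, 0.0], [-0.658, -0.753, -0.0], [0.0, -0.0, -1.0]]
force: [-1.2, 0.5, 2.5]
finger_gap: 0.0197
```

Contact: the shaft's end rests on the plate at TCP z 73.6 mm, as expected. I'll press harder in small steps.

```bash
python3 -m handwheel '[[[0,0,0.2,0],[0,0,0.4,0],[0,0,0.6,0],[0,0,0.8,0],[0,0,0.8,0],[0,0,0.8,0],[0,0,0.8,0],[0,0,0.8,0],[0,0,0.8,0],[0,0,0.8,0]]]'
python3 - <<'E'
from h import *
a=[]
for i in range(4): camera("side"); a.append(get_obs()["force"])
print(np.array(a).round(1)); delta([.5877,-.0340,.0735],-41.2)
E
```

```text
clock: 25.95
ee_pos: [0.5879, -0.0341, 0.0735]
eef_rot: [[0.753, -0.658, 0.001], [-0.658, -0.753, -0.0], [0.001, -0.0, -1.0]]
force: [-2.1, 0.7, 7.8]
finger_gap: 0.0198
[[-2.5  0.9  6.9]
 [-2.9  0.9  7.2]
 [-1.9  0.3  7.8]
 [-2.4 -0.2  7.9]]
t 26.15 yaw now -41.17 shift [-0.2  0.1  0. ] twist 0.03 j [-0.25  0.68  1.64 -0.    0.82  2.04] F [-2.4 -0.2  7.9] gap 0.0199
```

```bash
python3 -m handwheel '[[[0,0,0.3,0],[0,0,0.6,0],[0,0,0.8,0],[0,0,0.8,0],[0,0,0.8,0],[0,0,0.8,0],[0,0,0.8,0],[0,0,0.8,0],[0,0,0.8,0],[0,0,0.8,0]]]'
python3 - <<'E'
from h import *
a=[]
for i in range(6): camera("side"); a.append(get_obs()["force"])
print(np.array(a).round(1)); delta([.5877,-.0340,.0735],-41.2)
c=snap("side","s20"); cv2.imwrite("pics/s20c.png",cv2.resize(c["color"][130:270,220:380,::-1],None,fx=4,fy=4))
snap("top","t20")
c=snap("wrist","w20")
a,b=load("top0")["color"].astype(int),load("t20")["color"].astype(int)
E
```

```text
clock: 26.98
ee_pos: [0.588, -0.0341, 0.0735]
eef_rot: [[0.753, -0.658, 0.001], [-0.658, -0.753, -0.0], [0.001, -0.0, -1.0]]
force: [-3.5, 0.7, 12.1]
finger_gap: 0.0196
[[-2.9  0.8 12. ]
 [-3.6  0.6 11.8]
 [-2.6  0.1 12.1]
 [-3.   0.4 12.8]
 [-3.7  0.7 11.7]
 [-2.6  0.7 12.7]]
t 27.28 yaw now -41.17 shift [-0.3  0.1  0. ] twist 0.03 j [-0.25  0.68  1.64 -0.    0.82  2.04] F [-2.6  0.7 12.7] gap 0.0196
```

View pics/s20c.png

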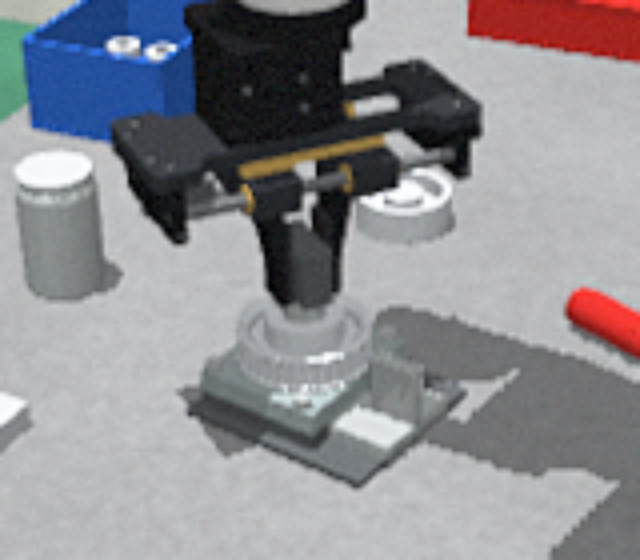

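View pics/t20.png

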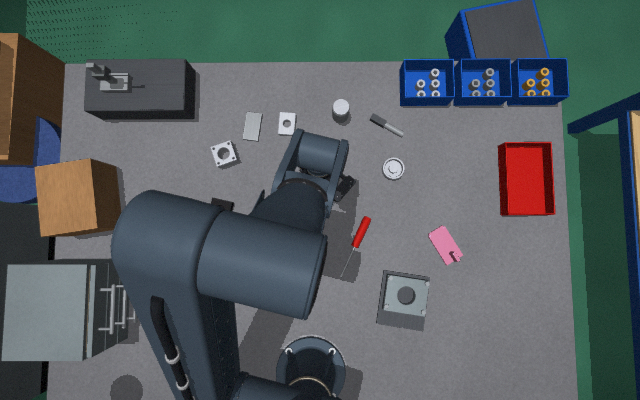

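View pics/w20.png

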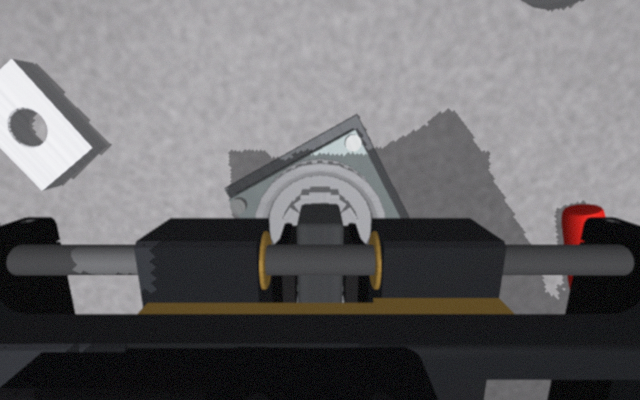

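The side view shows the handle down at the hub and the tab still in place at crop (397,388). The top view shows the visible bystanders where they were. The push is steady: about 12 N on the wrist plus about 3.4 N of shaft weight. Handing in.

```bash
python3 - <<'E'
from workcell import finish_job,get_obs
print(finish_job()); o=get_obs(); print(o["clock"],o["force"],o["finger_gap"])
E
```

```text
the job is handed in; nothing more can be done
None
the job is handed in; nothing more can be done
```

I slid the grey stop plate into the slot up to the back wall, then put the keyed shaft into the pulley's bore. I handed the job in at about 27 s with the shaft gripped and pressed on the plate; no verdict came back.

- **Stop plate:** the wall pushed back with 6–7 N when the plate reached it. After I let go, the tab measured 65.6 mm from the bore axis (65 mm is home), and it looked unmoved at the end.
- **Shaft:** the key went into the keyway at heading −41.2° without contact, so no search by turning was needed. The end came to rest about 14 mm above the bench, worked out from the tool height rather than seen directly.
- **Final push:** steady at about 12 N on the wrist; with the shaft's 3.4 N weight, that is roughly 15–16 N on the plate. The fingers held the handle at 19.6 mm.
- **Bystanders:** those in view at the end had not visibly moved, but the arm hid the wrench in the last top picture.
- **Disagreement:** the wrist camera read about 1.7 mm to one side of where the jaws held the plate. I corrected for it, though the top camera put the bore closer to the uncorrected reading. The shaft's contact-free entry supports the correction.

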